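Spent wax dish through the self-closing flap of the bench bin

ROBOT

A 6-joint arm with a two-finger parallel gripper is mounted at the origin on a cart in front of the work surface, level with it; the furniture and walls round the work are solid. World frame = base frame: x ahead of the robot, y to its left, z up, the work surface at z = 0. Lengths are in mm, angles in degrees, forces in N, time in s.
With the tool pointing down it reaches from about 350 to 850 mm from the base axis. Payload 8.1 kg.
Tool frame: the origin (TCP) lies at the very end of the fingers, on their centre line; the grasp point (between the pads) lies 19 mm behind it; z points along the fingers, y is the direction in which the jaws open and shut (so a half turn about z gives the same grasp; the last joint's range is limited). The gripper opens to 85 mm and grips with 20 to 120 N. Pads are 22 mm wide; open, the fingers measure 114 mm over their backs; the gripper's body (76 mm by 85 mm) begins 54 mm behind the grasp point. The pads swing forward as they close: fully open they stand 13 mm farther back than shut.
Start: joints at [-79.034, 7.471, 85.268, -0, 87.261, -4.893], TCP at [163.988, -577.16, 231.292] pointing down, gripper open.
Joint ranges: [-169.43, 169.43], [-51.17, 129.36], [1.28, 143.12], [-76.62, 256.62], [0, 156.53], [-152.29, 152.29]. Speed limits (degrees/s): [136.94, 136.94, 159.86, 180, 180, 180].

INTERFACE

Orientations are given as [roll, pitch, yaw] about the fixed x, y, z axes, in that order (R = Rz(yaw) Ry(pitch) Rx(roll)).
In Python, from bench import r gives the robot as it stands.
- The arm moves only by the shell command python3 -m jog 'ROWS' [OPENING] [FORCE]. ROWS is JSON, a list of rows, each a list of 6 numbers: the shift along the tool's x, y, z normalised to -1 to 1, where 1 is 0.25 m, then the turn, a rotation vector about the tool's x, y, z normalised to -1 to 1, where 1 is pi rad. In form: [[x, y, z, ax, ay, az], ...]. A call has 1 to 10 rows; each row is the pose to reach, as a shift and turn from the pose commanded when the call began, along the tool's axes at that moment, turning the shorter way round; what a row does not reach only later rows make up. A row lasts 1/10 s, in which the tool goes at most 50 mm and 8.59 degrees, less where a joint would pass 70% of its speed; a pose out of reach is approached as far as the arm can. A call with a number of a shift or a turn outside -1 to 1 is refused whole. A call with a gripper value outside its range is refused whole. OPENING is the opening, from 0 (shut) to 1 (fully open), set as the call begins (- or left out, the last holds). The fingers move at their own pace and stop on an object; FORCE is the grip in N (left out, the last holds). Time passes only in rows, so rows that repeat a pose let the fingers close. It gives the time, the measured TCP pose, the force and the opening at its end, in the units of the state.
- r.sense(): the state, without advancing time (a new reading comes with each control period).
- r.snapshot(name): name is "side" or "top" or "wrist"; returns a dict with "pixels" (400x640x3 uint8, red, green, blue), "intrinsics" (3x3 intrinsics, pixels), "extrinsics" (4x4, takes a point from camera to world coordinates). Camera axes: x right, y down, z forward; pixel columns grow to the right and rows downward; lengths in mm; the calibration is good to about 2 mm. The wrist camera is an equidistant fisheye: a pixel r from the principal point sees the ray r / f radians off the axis. A picture is of the moment at which its call begins. There is no depth.
- r.hand_in(): hands the job in, once; it reports no verdict.
The state is a dict: "time": time; "joint_pos": joint angles; "qd": joint speeds; "joint_efforts": joint torques, N m; "tool_pos": TCP position; "tcp_rot": TCP orientation; "ft_force": force on the tool from outside, world axes, zero at the start; "wrist_torque": the same for the moment, N m; "finger_gap": finger opening in mm.
Only numpy, scipy, OpenCV 4.12 (cv2) and the standard library are available. Lean on these libraries where they do the work, as an engineer would, in place of code of your own. Each camera call takes 0.05 s, during which the arm holds its last target.

TASK

The wax dish standing on the landing of the bench bin is used up and goes into the bin. With one finger press the flap's thumb plate down, and while that finger holds the flap wide open, push the dish along the landing with the other finger until it drops through the opening into the bin; then let the flap close. Do not pinch or lift the dish, and leave the other things on the worktop where they are.

Things in the scene. Friction and masses are not known exactly. Their poses are not given: they have to be found in the camera images.
- bin: Grey bench bin, fixed: body x 0 to 108, y -108 to +83, z 0 to 140 mm in its own frame, with a landing sticking out of the front. Origin on the worktop, in the front wall's plane; +x is the push direction, from the landing into the bin, roughly away from the robot; +y left, +z up. Opening in its top: x 0 to 84, y -55 to +65 mm, closed by the flap; behind it, at x = 84, a wall up to z = 155 mm.
- flap (a joint): Angle of the aluminium flap, rad: 0 closed and level, 6 mm below the landing; grows to a stop at 1.35 as it swings down into the bin. Hinge along the bin's x at y = +65, z = 146 mm; free edge 119 mm right of it. A damped spring (0.13 Nm, nearly constant) shuts it in about 0.5 s; the dish's weight does not open it. Held 0.65 rad open or more it lets the dish slide off it.
- landing_edge (a point): Middle of the landing's inner edge, where the opening begins: bin x 0, y -28, z 140 mm. The landing is flat, 130 mm long (bin x -130 to 0), its lane 50 mm wide (y -53 to -3) between rails 3 mm thick and 9 mm high; no wall at the robot's end. Both rails run on at the same height past the opening, to x = 86. All smooth and slippery.
- wax_dish: Round aluminium dish filled with green wax, 44 mm across, 20 mm high, about 50 g, standing in the lane of the landing, its middle 34 to 68 mm before the landing's inner edge. Origin at the centre of its underside, z up. Once its middle has passed the edge it tips into the opening, if the flap is held down.
- glaze_jar: Bystander: small jar with black lid, 41 mm across, 35 mm high, on the worktop right of the landing; origin at the centre of its underside.
- model_c: Bystander: plaster model of a dental arch, 57 x 68 x 28 mm, on the worktop left of the landing; origin at the centre of its underside.
- paste_tin: Bystander: flat round tin, 65 mm across, 29 mm high, on the worktop right of the bin; origin at the centre of its underside.
- press_point (a point): Point on the thumb plate's top, beside the landing (bin x -60, y +20, z 178 mm when closed, 38 mm above the landing), where the middle of a 13 mm thick finger may press straight down. 34 mm down, 4 mm above the landing's level, the flap is about 0.8 rad open. The finger's edge nearer the hinge counts: at bin y = +27 about 0.8 rad, at +21 about 0.7, at +32 about 0.9 (more force).
- bin_inside (a point): Middle of the bin's floor, 6 mm above the worktop (bin x 52, y -30). The hollow reaches from bin x 0 to 105 and y -105 to +80 mm, wider to the right than the opening above it.
- thumb_plate (a point): End nearest the robot of the thumb plate, a level aluminium strip fixed to the flap, left of the lane: pressing it down opens the flap. Point: middle of the strip's end, on top; bin x -125, y +34, z 178 mm when closed. Strip: bin x -125 to +83, y +13 to +55, 3 mm thick, only air beneath where x < 0. Takes 3 to 10 N and also pushes the finger right; smooth: a finger slides along it in x.
There are look-alikes about, which are no part of the job. What is meant by the wax_dish is not purple, and is the larger of those in its own colour.

How it is judged:
By the outcome, as a careful person would: the job done as asked, in the order asked, and still so for the second after the job is handed in, with the robot touching nothing.
It also fails if it takes over 35 s, if anything falls off the work surface, if the arm or the gripper's body presses on something with over 40 N, if the wrist force passes 120 N, or if a joint passes its speed limit or range.

## Working session

There is one attempt and no reset: what is moved stays moved. The work goes in short steps, Python scripts to look and compute and a shell command to move; the robot and the scene stay as the last step left them, time stands still between calls to the robot, and variables do not carry over. Pictures are saved under pics/ and viewed, and the job is handed in when it is done.

```bash
ls; mkdir -p pics
python3 - <<'E'
from bench import r
import cv2,numpy as np,json
print(r.sense())
for n in ("side","top","wrist"):
    s=r.snapshot(n); cv2.imwrite(f"pics/{n}0.png",s["pixels"][:,:,::-1])
    np.savez(f"{n}0.npz",**{k:np.array(v) for k,v in s.items()})
    print(n,np.round(s["intrinsics"],2).tolist(),np.round(s["extrinsics"],3).tolist())
E
```

```text
pics
{'time': 0.0, 'joint_pos': array([-7.90330330e+01,  7.51694852e+00,  8.53288271e+01, -3.47133884e-04,
        8.72608858e+01, -4.89371691e+00]), 'qd': array([ 0.03667403,  0.07862841,  0.10167715,  0.01880744, -0.07066035,
        0.0414752 ]), 'joint_efforts': array([-3.35264040e-04, -5.69392848e+01, -5.00558782e+01, -3.03600773e-04,
        1.47340778e-02, -2.10132106e-05]), 'tool_pos': array([ 163.88838023, -576.61772961,  230.22957233]), 'tcp_rot': array([-1.79893698e+02, -8.75358587e-03,  1.58606927e+01]), 'ft_force': array([-0.42397751, -0.70827239,  0.20576813]), 'wrist_torque': array([-0.00784973, -0.00050501, -0.0267587 ]), 'finger_gap': 85.41756161203477}
side [[448.82, 0.0, 317.16], [0.0, 448.82, 198.54], [0.0, 0.0, 1.0]] [[1.0, 0.016, -0.004, 600.898], [0.009, -0.333, 0.943, -818.022], [0.014, -0.943, -0.333, 428.21], [0.0, 0.0, 0.0, 1.0]]
top [[396.77, 0.0, 322.64], [0.0, 396.77, 194.35], [0.0, 0.0, 1.0]] [[0.03, -0.976, 0.216, 406.183], [-1.0, -0.028, 0.011, -9.663], [-0.005, -0.216, -0.976, 1035.74], [0.0, 0.0, 0.0, 1.0]]
wrist [[309.71, 0.0, 316.62], [0.0, 309.71, 201.34], [0.0, 0.0, 1.0]] [[0.272, -0.929, -0.253, 228.274], [-0.962, -0.263, -0.069, -559.21], [-0.002, 0.262, -0.965, 372.34], [0.0, 0.0, 0.0, 1.0]]
```

View pics/side0.png

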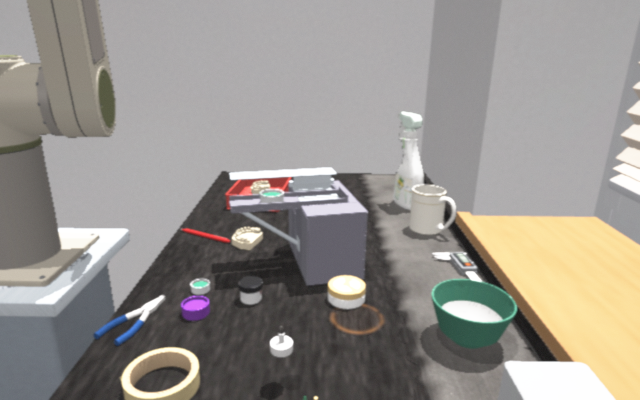

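View pics/top0.png

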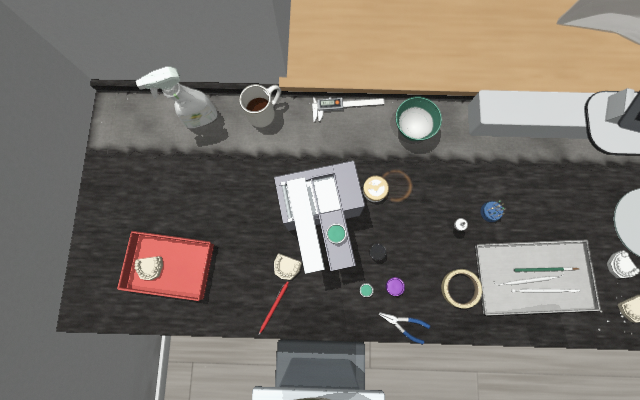

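Candidates in the top view are the green dish on the landing (336,233), a small green dish on the worktop (366,290), a purple dish (395,287) and a green bowl (418,120). By the description it is the one at (336,233): green, larger, and on the landing. I'll check it in a close crop.

Run:
```python
import cv2
a=cv2.imread("pics/top0.png")[150:310,260:420]
cv2.imwrite("pics/crop_top0.png",cv2.resize(a,(800,800),interpolation=cv2.INTER_CUBIC)[:600] if 0 else cv2.resize(a,(600,600),interpolation=cv2.INTER_CUBIC))
b=cv2.imread("pics/side0.png")[155:305,190:390]
cv2.imwrite("pics/crop_side0.png",cv2.resize(b,(800,600),interpolation=cv2.INTER_CUBIC))
```

```text
(no output)
```

View pics/crop_top0.png

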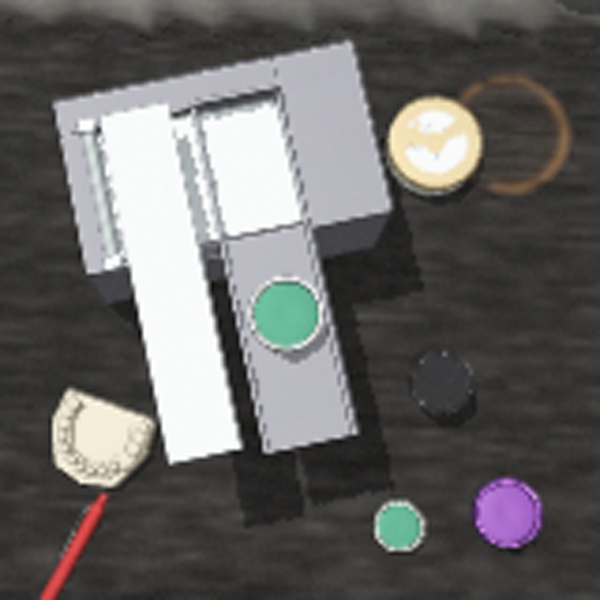

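View pics/crop_side0.png

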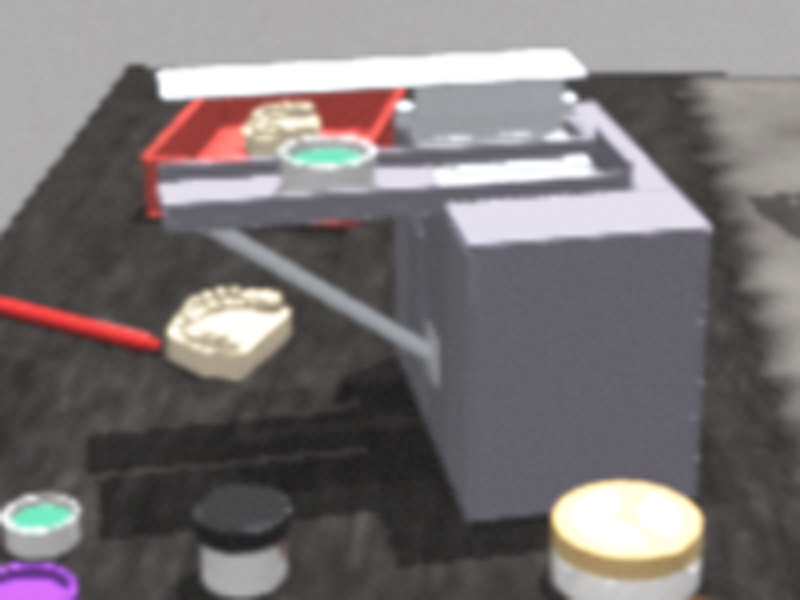

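```bash
cat > h.py <<'E'
import numpy as np,cv2
from scipy.optimize import least_squares
def load(n): return np.load(n+"0.npz")
def ray(d,uv,z):
    K,T=d["intrinsics"],d["extrinsics"]; v=T[:3,:3]@np.linalg.solve(K,[uv[0],uv[1],1.]); o=T[:3,3]
    return o+v*(z-o[2])/v[2]
def proj(d,P):
    T=d["extrinsics"];p=(np.atleast_2d(P)-T[:3,3])@T[:3,:3];p=p/p[:,2:]
    return (p@d["intrinsics"].T)[:,:2]
def b2w(q,P):
    P=np.atleast_2d(np.array(P,float));c,s=np.cos(q[2]),np.sin(q[2])
    return np.c_[q[0]+c*P[:,0]-s*P[:,1],q[1]+s*P[:,0]+c*P[:,1],P[:,2]]
E
python3 - <<'E'
from h import *
d=load("top")
pts=[((108,83,140),(53,103)),((108,-108,140),(350,41)),((0,-108,140),(390,210)),((0,83,140),(90,273)),
((-125,13,178),(243,450)),((-125,55,178),(170,465)),((83,55,178),(102,115)),((83,13,178),(168,100)),
((-130,0,149),(265,453)),((-130,-56,149),(357,434))]
B=np.array([p[0] for p in pts],float)
uv=np.array([p[1] for p in pts])/3.75+[260,150]-0.5+.13
W=np.array([ray(d,u,b[2]) for u,b in zip(uv,B)])
f=lambda q:(b2w(q,B)-W)[:,:2].ravel()
s=least_squares(f,[600,0,.2],x_scale=[1,1,.01],loss='soft_l1',f_scale=2.)
q=s.x;print("bin",q,np.degrees(q[2]));print(np.round(f(q).reshape(-1,2),1).tolist())
# side check
ds=load("side")
sp=[((-125,13,178),(160,97)),((0,-108,140),(470,245)),((108,-108,140),(710,230)),((-130,-56,149),(163,180)),((-130,-56,137),(163,215)),((0,-108,0),(470,520)),((108,-108,0),(695,490))]
for b,c in sp: print(b,np.round(proj(ds,b2w(q,b))[0],1),np.round(np.array(c)/4+[190,155]-.4,1))
np.save("q.npy",q)
# dish
a=cv2.imread("pics/top0.png");hsv=cv2.cvtColor(a,cv2.COLOR_BGR2HSV)
m=cv2.inRange(hsv,(60,60,60),(90,255,255))
n,l,st,ce=cv2.connectedComponentsWithStats(m)
for i in range(1,n):
    if st[i,4]>30:
        w=ray(d,ce[i],157);print(st[i],ce[i],w)
        if 320<ce[i][0]<350 and ce[i][1]>200:
            c,s_=np.cos(q[2]),np.sin(q[2]);e=w[:2]-q[:2];print("dish bin",c*e[0]+s_*e[1],-s_*e[0]+c*e[1])
a=cv2.imread("pics/side0.png");hsv=cv2.cvtColor(a,cv2.COLOR_BGR2HSV)
m=cv2.inRange(hsv,(60,60,60),(90,255,255))
n,l,st,ce=cv2.connectedComponentsWithStats(m)
for i in range(1,n):
    if st[i,4]>30: print("side",st[i],ce[i])
w=b2w(q,(-46,-28,157));print(proj(ds,w))
E
```

```text
bin [5.57197658e+02 9.15177531e+00 2.40798514e-01] 13.796738546798835
[[-0.0, -0.2], [-0.0, -1.4], [2.5, -1.2], [1.1, 2.5], [0.4, 0.7], [-0.0, 0.4], [-1.1, 1.5], [-1.4, -0.3], [-0.8, -0.3], [-0.0, -0.9]]
(-125, 13, 178) [230.1 179.3] [229.6 178.8]
(0, -108, 140) [308.2 216.5] [307.1 215.8]
(108, -108, 140) [367.3 212.1] [367.1 212.1]
(-130, -56, 149) [230.1 206.4] [230.4 199.6]
(-130, -56, 137) [230.4 212.8] [230.4 208.4]
(0, -108, 0) [307.6 287.4] [307.1 284.6]
(108, -108, 0) [363.6 281.3] [363.4 277.1]
[396  96  46  44 695] [421.25179856 112.41870504] [ 806.39296185 -227.93584014  157.        ]
[328 225  17  17 227] [335.89867841 233.10132159] [513.32464807 -31.84451252 157.        ]
dish bin -52.38389914892224 -29.35070170572412
[515 268  49   4 134] [538.94776119 269.1119403 ] [ 447.73823423 -474.40114661  157.        ]
[361 285  11  11 100] [365.88 289.98] [392.49023862 -99.08963654 157.        ]
side [263 192  17   4  52] [271.17307692 193.55769231]
side [ 432  279   86   70 3526] [472.8028928 311.2992059]
side [193 281  15   6  69] [199.86956522 283.5942029 ]
[[274.96303101 194.18104813]]
```

The crop shows a green-filled aluminium dish standing in the landing lane, at crop position (287,313). It is clearly larger than the green one on the worktop at (400,526). It sits at about bin x -52, y -29.

Plan: spread the fingers along bin y with a gap of about 37 mm, the left one over the plate at y +22 and the right one in the lane at y -28, behind the dish.

```bash
cat >> h.py <<'E'
from scipy.spatial.transform import Rotation as Rn
def rel(pos,rpy,bx,by,z):
    "row from pose to bin(bx,by) world z, tool down, jaws along bin y"
    q=np.load("q.npy");R0=Rn.from_euler("xyz",rpy,degrees=True)
    t=b2w(q,(bx,by,0))[0];t[2]=z
    R1=Rn.from_euler("xyz",[180,0,np.degrees(q[2])],degrees=True)
    return np.round(np.r_[R0.inv().apply(t-np.array(pos))/250,(R0.inv()*R1).as_rotvec()/np.pi],4)
def tobin(p):
    q=np.load("q.npy");c,s=np.cos(q[2]),np.sin(q[2]);e=np.array(p[:2])-q[:2]
    return np.round([c*e[0]+s*e[1],-s*e[0]+c*e[1],p[2]],1)
E
python3 - <<'E'
from h import *
print(rel([163.988,-577.16,231.292],[-179.95,0,15.86],-97,-3,231))
E
```

```text
[ 1.7657e+00 -1.8281e+00  2.8000e-03 -3.0000e-04  0.0000e+00  1.1500e-02]
```

```bash
python3 -m jog '[[0.88,-0.91,0,0,0,0],[0.88,-0.91,0,0,0,0],[0.88,-0.91,0,0,0,0],[0.88,-0.91,0,0,0,0],[0.88,-0.91,0,0,0,0],[0.88,-0.91,0,0,0,0],[0.88,-0.91,0,0,0,0],[0.88,-0.91,0,0,0,0],[0.88,-0.91,0,0,0,0],[0.88,-0.91,0,0,0,0]]' 0.433 30
python3 - <<'E'
from h import *
from bench import r
s=r.sense();print(s["finger_gap"],s["time"],s["ft_force"],tobin(s["tool_pos"]))
print(rel(s["tool_pos"],s["tcp_rot"],-97,-3,231))
E
```

```text
time: 1.15
tool_pos: [313.0, -299.0, 231.2]
tcp_rot: [180.0, 0.0, 15.8]
ft_force: [-0.5, 0.2, -0.4]
finger_gap: 37.0
36.99291708542754 1.15 [-0.54161764  0.22404756 -0.39868101] [-310.7 -241.   231.2]
[ 8.875e-01 -9.216e-01  4.000e-04  0.000e+00  1.000e-04  1.120e-02]
```

```bash
python3 -m jog '[[0.887,-0.921,0,0,0,0.0115],[0.887,-0.921,0,0,0,0.0115],[0.887,-0.921,0,0,0,0.0115],[0.887,-0.921,0,0,0,0.0115],[0.887,-0.921,0,0,0,0.0115],[0.887,-0.921,0,0,0,0.0115],[0.887,-0.921,0,0,0,0.0115],[0.887,-0.921,0,0,0,0.0115],[0.887,-0.921,0,0,0,0.0115],[0.887,-0.921,0,0,0,0.0115]]'
python3 - <<'E'
from h import *
from bench import r
s=r.sense();print(s["finger_gap"],s["time"],s["ft_force"],tobin(s["tool_pos"]))
print(rel(s["tool_pos"],s["tcp_rot"],-97,-3,231))
for n in ("wrist","side","top"):
    t=r.snapshot(n)
    cv2.imwrite(f"pics/{n}1.png",t["pixels"][:,:,::-1])
b=cv2.imread("pics/side1.png")[105:255,190:390]
cv2.imwrite("pics/crop_side1.png",cv2.resize(b,(800,600),interpolation=cv2.INTER_CUBIC))
E
```

```text
time: 2.15
tool_pos: [463.5, -17.7, 231.1]
tcp_rot: [180.0, 0.0, 13.7]
ft_force: [-0.1, -0.1, 0.1]
finger_gap: 36.9
36.8500181024462 2.15 [-0.11684647 -0.13967583  0.09611387] [-97.4  -3.7 231.1]
[ 0.0015 -0.0029  0.0003  0.0001  0.0002 -0.0007]
```

View pics/wrist1.png

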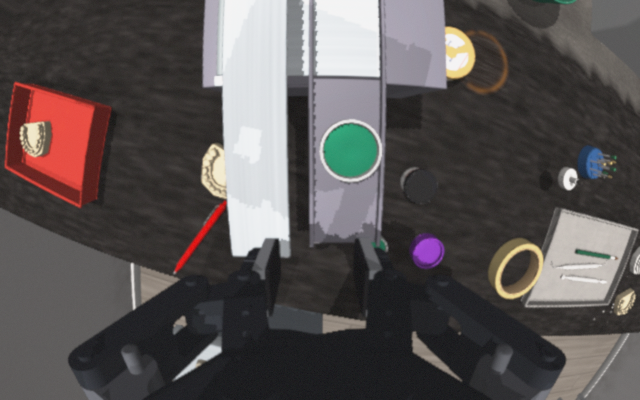

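View pics/crop_side1.png

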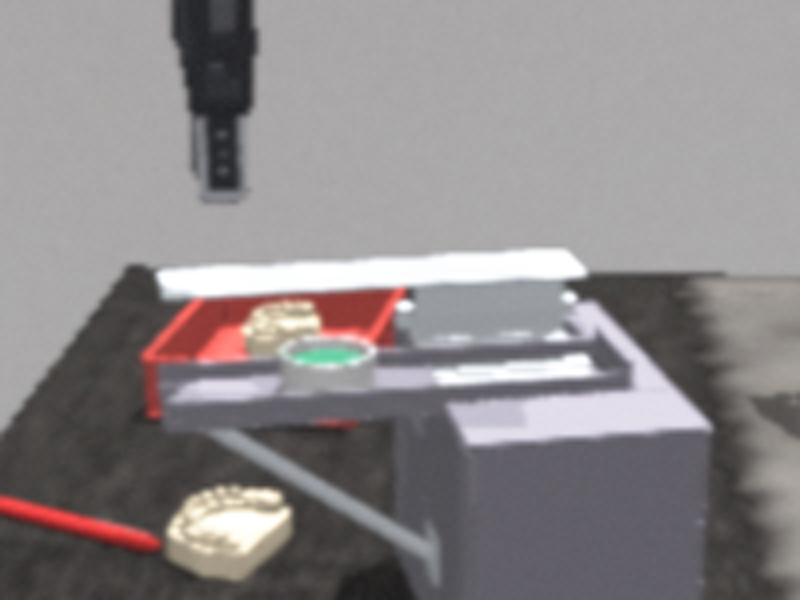

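The wrist view shows the left finger over the plate and the right finger over the lane, behind the dish at (351,150). Next I descend towards contact.

```bash
python3 - <<'E'
from h import *
ds=load("side");q=np.load("q.npy")
for z in (228,234,240): print(z,proj(ds,b2w(q,(-97,-28,z)))[0],"vs 245.5,155")
E
python3 -m jog '[[0.002,-0.003,0.08,0,0,0],[0.002,-0.003,0.14,0,0,0],[0.002,-0.003,0.168,0,0,0],[0.002,-0.003,0.168,0,0,0],[0.002,-0.003,0.168,0,0,0]]'
python3 - <<'E'
from h import *
from bench import r
s=r.sense();print(s["finger_gap"],s["time"],s["ft_force"],tobin(s["tool_pos"]))
E
```

```text
228 [245.81101585 158.24950292] vs 245.5,155
234 [245.67853479 154.96549738] vs 245.5,155
240 [245.54538872 151.66500722] vs 245.5,155
time: 2.8
tool_pos: [464.2, -15.4, 189.6]
tcp_rot: [-180.0, -0.0, 13.8]
ft_force: [0.2, 0.1, 0.5]
finger_gap: 36.8
36.82925816283026 2.8 [0.23715637 0.0667725  0.50743976] [-96.2  -1.6 189.6]
```

```bash
python3 -m jog '[[0,0.004,0.03,0,0,0],[0,0.004,0.045,0,0,0],[0,0.004,0.055,0,0,0],[0,0.004,0.055,0,0,0]]'; python3 -m jog '[[0,0,0.004,0,0,0],[0,0,0.008,0,0,0],[0,0,0.012,0,0,0],[0,0,0.012,0,0,0]]';  python3 -m jog '[[0,0,0.006,0,0,0],[0,0,0.012,0,0,0],[0,0,0.012,0,0,0]]'
```

```text
time: 3.2
tool_pos: [464.5, -16.3, 175.6]
tcp_rot: [180.0, -0.0, 13.8]
ft_force: [-0.6, 0.9, 2.2]
finger_gap: 36.7
time: 3.6
tool_pos: [464.6, -16.3, 172.7]
tcp_rot: [180.0, -0.0, 13.8]
ft_force: [1.4, -0.8, 4.1]
finger_gap: 36.8
time: 3.9
tool_pos: [464.4, -16.2, 169.4]
tcp_rot: [-180.0, -0.0, 13.8]
ft_force: [0.3, -2.0, 3.1]
finger_gap: 37.1
```

```bash
python3 -m jog '[[0,0,0.02,0,0,0],[0,0,0.04,0,0,0],[0,0,0.06,0,0,0],[0,0,0.08,0,0,0],[0,0,0.1,0,0,0],[0,0,0.11,0,0,0],[0,0,0.11,0,0,0],[0,0,0.11,0,0,0]]'
python3 - <<'E'
from h import *
from bench import r
s=r.sense();print(s["finger_gap"],s["time"],s["ft_force"],tobin(s["tool_pos"]))
b=r.snapshot("side")["pixels"][105:255,190:390,::-1]
cv2.imwrite("pics/crop_side2.png",cv2.resize(b,(800,600),interpolation=cv2.INTER_CUBIC))
b=r.snapshot("wrist")["pixels"][:,:,::-1];cv2.imwrite("pics/wrist2.png",b)
E
```

```text
time: 4.7
tool_pos: [464.4, -17.1, 141.8]
tcp_rot: [179.9, 0.0, 13.8]
ft_force: [3.1, -7.3, 2.1]
finger_gap: 37.5
37.48906891921358 4.7 [ 3.09515613 -7.33593967  2.07859292] [-96.3  -3.4 141.8]
```

View pics/wrist2.png

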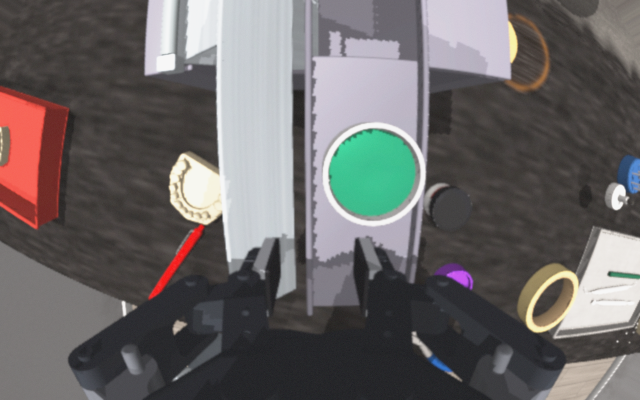

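View pics/crop_side2.png

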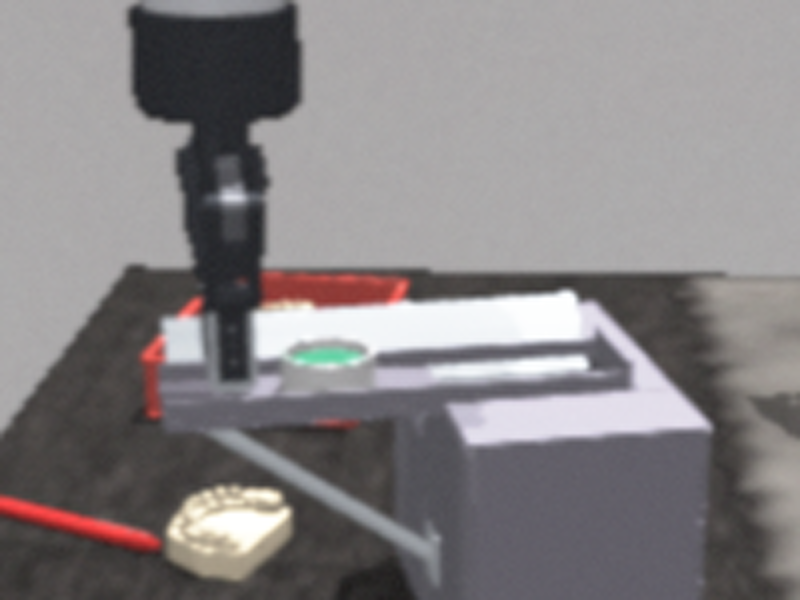

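The flap is open: the dark interior shows at wrist (360,30), and the press depth is about 34 mm. The right finger stands in the lane, behind the dish at (374,174). Now pushing slowly.

```bash
python3 -m jog '[[0.01,0,0,0,0,0],[0.022,0,0,0,0,0],[0.036,0,0,0,0,0],[0.05,0,0,0,0,0],[0.064,0,0,0,0,0],[0.08,0,0,0,0,0],[0.096,0,0,0,0,0],[0.112,0,0,0,0,0],[0.128,0,0,0,0,0],[0.144,0,0,0,0,0]]'
python3 - <<'E'
from h import *
from bench import r
s=r.sense();print(s["finger_gap"],s["time"],s["ft_force"],tobin(s["tool_pos"]))
b=r.snapshot("wrist")["pixels"][:,:,::-1];cv2.imwrite("pics/wrist3.png",b)
E
```

```text
time: 5.8
tool_pos: [499.7, -7.6, 142.0]
tcp_rot: [-180.0, 0.0, 13.8]
ft_force: [-0.4, -2.9, 2.5]
finger_gap: 36.6
36.594798654036765 5.8 [-0.38013547 -2.92145675  2.48131889] [-59.9  -2.5 142. ]
```

View pics/wrist3.png

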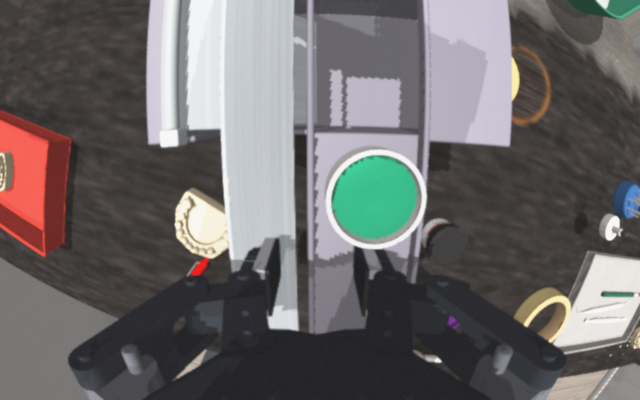

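The dish at (376,199) is touching the right finger and is about 25 mm short of the edge. I keep pushing with the flap held down.

```bash
python3 -m jog '[[0.016,0,0,0,0,0],[0.032,0,0,0,0,0],[0.048,0,0,0,0,0],[0.064,0,0,0,0,0],[0.08,0,0,0,0,0],[0.096,0,0,0,0,0],[0.112,0,0,0,0,0],[0.128,0,0,0,0,0],[0.144,0,0,0,0,0],[0.16,0,0,0,0,0]]';  python3 - <<'E'
from h import *
from bench import r
s=r.sense();print(s["finger_gap"],s["time"],s["ft_force"],tobin(s["tool_pos"]))
b=r.snapshot("wrist")["pixels"][:,:,::-1];cv2.imwrite("pics/wrist4.png",b)
E
```

```text
time: 6.85
tool_pos: [538.6, 2.0, 142.1]
tcp_rot: [180.0, -0.0, 13.8]
ft_force: [-0.4, -3.5, 2.0]
finger_gap: 36.9
36.907117778655596 6.85 [-0.36595728 -3.51742494  2.01591559] [-19.8  -2.5 142.1]
```

View pics/wrist4.png

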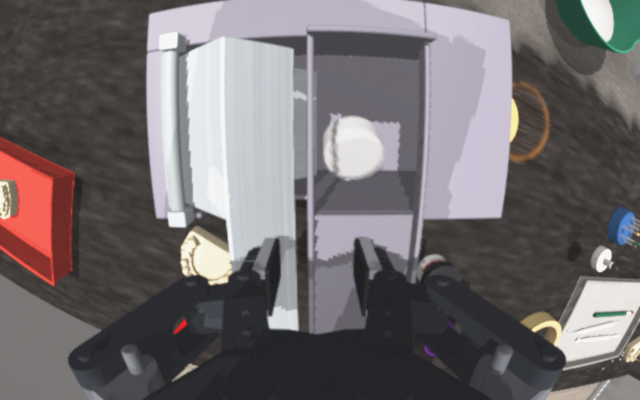

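The dish has dropped: it lies low in the bin, underside up, at (352,148). I let it settle and check again before closing the flap.

```bash
python3 -m jog '[[0,0,0,0,0,0],[0,0,0,0,0,0],[0,0,0,0,0,0],[0,0,0,0,0,0],[0,0,0,0,0,0],[0,0,0,0,0,0]]';  python3 - <<'E'
from h import *
from bench import r
t=r.snapshot("wrist");b=t["pixels"][:,:,::-1];cv2.imwrite("pics/wrist5.png",b)
m=cv2.inRange(b[100:200,300:420],(170,170,170),(255,255,255));n,l,st,ce=cv2.connectedComponentsWithStats(m)
K,T=t["intrinsics"],t["extrinsics"]
i=1+np.argmax(st[1:,4]);c=ce[i]+[300,100];print(c,st[i])
d=(c-K[:2,2])/K[0,0];th=np.hypot(*d);v=np.r_[d/th*np.sin(th),np.cos(th)];v=T[:3,:3]@v
for z in (26,80,140):
    w=T[:3,3]+v*(z-T[2,3])/v[2];print(tobin(w))
E
```

```text
time: 7.5
tool_pos: [538.3, 1.8, 142.2]
tcp_rot: [180.0, -0.0, 13.8]
ft_force: [3.3, -1.9, 2.6]
finger_gap: 37.0
[358.04092003 135.46563252] [  17    0   83   70 3739]
[ 33.3 -37.5  26. ]
[ 36.1 -30.3  80. ]
[ 39.2 -22.3 140. ]
```

View pics/wrist5.png

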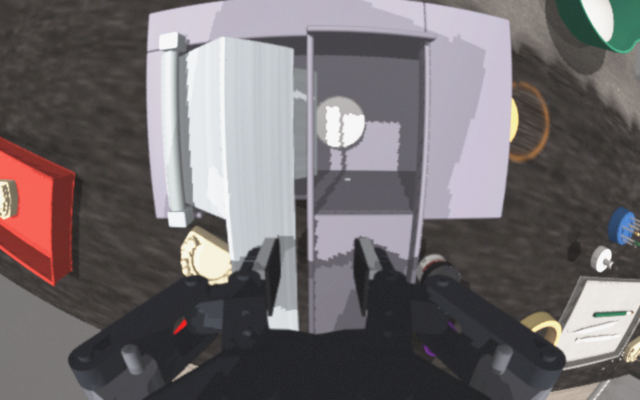

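It now appears as a disc about 50 px across at (340,122). That size puts it on the bin floor, clear of the flap. Now I raise straight up so the flap closes.

```bash
python3 -m jog '[[0,0,-0.02,0,0,0],[0,0,-0.05,0,0,0],[0,0,-0.09,0,0,0],[0,0,-0.13,0,0,0],[0,0,-0.17,0,0,0],[0,0,-0.22,0,0,0],[0,0,-0.3,0,0,0],[0,0,-0.4,0,0,0],[0,0,-0.4,0,0,0],[0,0,-0.4,0,0,0]]'; python3 -m jog '[[-0.2,0,0,0,0,0],[-0.4,0,0,0,0,0],[-0.4,0,0,0,0,0],[-0.4,0,0,0,0,0],[-0.4,0,0,0,0,0]]';python3 - <<'E'
from h import *
from bench import r
s=r.sense();print(s["time"],s["ft_force"],tobin(s["tool_pos"]),np.abs(s["qd"]).max())
b=r.snapshot("wrist")["pixels"][:,:,::-1];cv2.imwrite("pics/wrist6.png",b)
b=r.snapshot("side")["pixels"][155:305,190:390,::-1]
cv2.imwrite("pics/crop_side6.png",cv2.resize(b,(800,600),interpolation=cv2.INTER_CUBIC))
E
```

```text
time: 8.55
tool_pos: [538.7, 1.9, 243.2]
tcp_rot: [180.0, -0.1, 13.8]
ft_force: [0.4, 0.3, -0.0]
finger_gap: 36.9
time: 9.05
tool_pos: [441.7, -21.9, 242.1]
tcp_rot: [180.0, -0.0, 13.8]
ft_force: [-0.9, 0.2, 1.2]
finger_gap: 36.9
9.05 [-0.85755562  0.19815168  1.24330705] [-119.6   -2.6  242.1] 1.4308531330422494
```

View pics/wrist6.png

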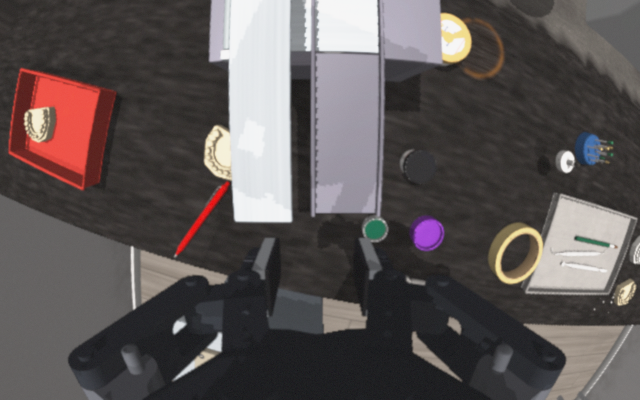

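View pics/crop_side6.png

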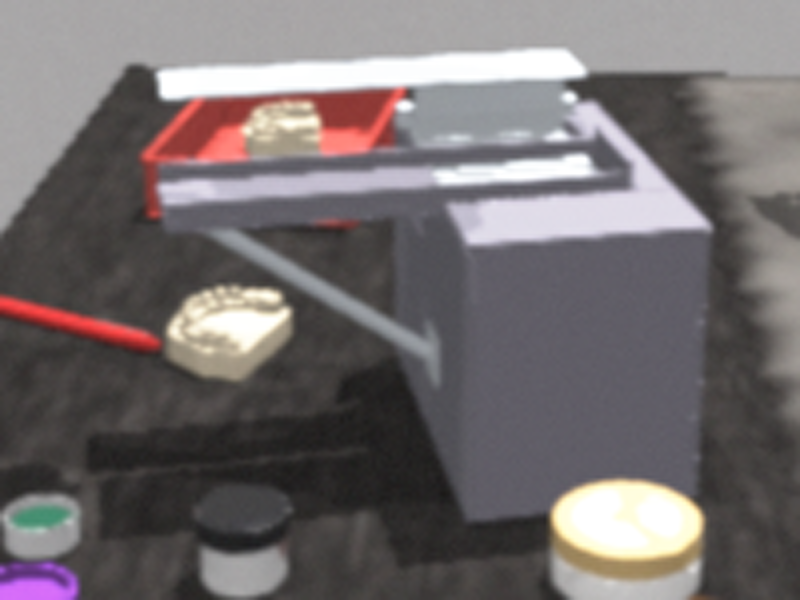

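The plate is back at its starting pixels (side crop (160,95) to (585,75)), so the flap is closed. The landing is empty, the bystanders have not moved, and the robot touches nothing.

```bash
python3 -c "
from bench import r
print(r.hand_in())"
```

```text
the job is handed in; nothing more can be done
None
```

The wax dish is in the bin, the flap is closed, and the job was handed in at about 9 s of the 35 s allowed.

**What I did:** I pressed the thumb plate down about 34 mm with the left finger to open the flap. The right finger then pushed the green dish along the lane until it dropped through the opening. I let it settle with the flap still held, then raised the fingers straight up.

**Last checks:**
- **Dish:** before closing, it lay underside up on the bin floor, clear of the flap. That height comes from its apparent size in the wrist picture.
- **Flap:** the plate is back where it started in the side picture. I did not measure the open angle directly; I took it as about 0.8 rad from the press depth and the finger's position.
- **Surroundings:** the landing is empty and the bystanders look unmoved. The gripper is clear of everything, and the force reads near zero.
- **Forces:** the readings at the ends of the moves stayed below about 9 N.

One number came out wrong: my colour mask for the dish in the bin merged it with sunlit flap edges, so I dropped that position. No other check failed.

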